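# Load the bottle pallet and index it to the side head

## Task

Pick up the white bottle with the green band and set it gently upright in the middle of the round black pad of the sliding pallet, while the pallet is still in its loading zone at the red-handle end of the rail, and let go of it. Then, without touching the bottle again, push the pallet by its red handle along the rail until it clicks into the first station, in front of the green side head, and do not push it beyond that station. Keep the bottle standing and leave everything else on the bench where it is.

Things in the scene. Friction and masses are not known exactly. Their poses are not given: they have to be found in the camera images.
- bottle: white plastic bottle with a wide green band round its middle and a green cap, standing upright among other containers. Body 54 mm diameter, straight from the foot to 90 mm height, then a shoulder up to 100 mm, cap 32 mm diameter up to 118 mm. Mass about 0.25 kg. Origin: centre of its underside; z up.
- rail: fixed dark steel base plate 120 (x) by 460 (y) mm with two aluminium guide bars, 28 mm high, and yellow end stops. Origin: centre of its underside, on the bench; its +y is the way the pallet is pushed. A green cast side head stands on the +x side of the first station: 60 to 148 mm from the centre line, 70 mm long in y, 97 mm high.
- pallet (a joint): travel (m) of the aluminium pallet (95 mm x, 190 mm y, deck top 45 mm above the bench) along the rail's +y. Below 0.07: loading zone. Spring-ball detents: first station 0.150, second (not to be used) 0.230; end 0.240. Some 1 N slides it, 6 N carry it over the bump before a detent; the crest is 8 mm before the station, past it the spring draws the pallet in and centres it.
- pad (a point): centre of the top face of the pallet's round black rubber pad, 84 mm diameter, flat, 48 mm above the bench, moves with the pallet. The bottle's foot belongs here. It lies 105 mm in rail +y from the handle. Axes as the rail's.
- handle (a point): centre of the top of the pallet's red push handle, an upright plate 48 mm wide (rail x), 12 mm thick (rail y), rising from the deck at 45 mm to its top at 115 mm above the bench; moves with the pallet. Push on its -y face. Axes as the rail's.
- station (a point): the point where the pad's centre (point pad) lies when the pallet is in the first station; fixed to the rail, yellow marks stand beside it on the base plate. Axes as the rail's.
- amber: bystander: amber glass jar with black lid, 58 mm diameter, 98 mm high, loose. Origin: centre of its underside.
- can: bystander: all-green can with white lid, 61 mm diameter, 97 mm high, loose. Origin: centre of its underside.
- funnel: bystander: aluminium funnel standing wide end down, 72 mm diameter, 75 mm high, loose. Origin: centre of its underside.
- bowl: bystander: blue bowl, 110 mm diameter, 50 mm high, loose. Origin: centre of its underside.
- driver: bystander: screwdriver 180 mm long lying on the bench, loose. Origin: its middle, on the underside.

How it is judged:
By the outcome, as a careful person would: the job done as asked, in the order asked, and still so for the second after the job is handed in, with the robot touching nothing.
It also fails if it takes over 58 s, if anything falls off the work surface, if the arm or the gripper's body presses on something with over 40 N, if the wrist force passes 120 N, or if a joint passes its speed limit or range.

## Robot

A 7-joint arm with a two-finger parallel gripper is mounted at the origin on the work surface. World frame = base frame: x ahead of the robot, y to its left, z up, the work surface at z = 0. Lengths are in m, angles in degrees, forces in N, time in s.
With the tool pointing down it reaches from about 0.35 to 0.9 m from the base axis. Payload 7.2 kg.
Tool frame: the origin (TCP) lies at the very end of the fingers, on their centre line; the grasp point (between the pads) lies 19 mm behind it; z points along the fingers, y is the line along which they close (so a half turn about z gives the same grasp; the last joint's range is limited). The gripper opens to 85 mm and grips with 20 to 120 N. Pads are 22 mm wide; open, the fingers measure 114 mm over their backs; the gripper's body (76 mm by 85 mm) begins 54 mm behind the grasp point. The pads swing forward as they close: fully open they stand 13 mm farther back than shut.
Start: joints at [68.457, 23.554, -0.728, 91.456, 0.321, 64.991, -4.71], TCP at [0.189, -0.596, 0.231] pointing down, gripper open.
Joint ranges: [-169.25, 169.25], [-16.82, 113.86], [-84.01, 82.57], [7.8, 145.47], [-59.2, 239.2], [7.22, 106.19], [-163.78, 163.78]. Speed limits (degrees/s): [136.94, 136.94, 172.46, 172.46, 180, 180, 180].

## Interface

Orientations are given as [roll, pitch, yaw] about the fixed x, y, z axes, in that order (R = Rz(yaw) Ry(pitch) Rx(roll)).
In Python, from station import robot gives the robot as it stands. Calls block until the motion is done:
- robot.move_to(position, orientation): joint-space move of the TCP to a pose.
- robot.movel(position, rotation=None, vel=0.15): straight line of the TCP; rotation=None keeps the orientation; vel is the mean speed in m/s.
- robot.set_joints(angles): joint-space move.
- robot.command_gripper(opening, grasp_force=None): opening from 0.0 (shut) to 1.0 (fully open); grasp_force is the grip in N (None keeps the last); returns when the fingers have stopped.
- robot.hold(seconds).
- robot.inverse_kinematics(position, orientation): joint angles nearest the present ones, or None.
- robot.observe(): the state.
- robot.read_camera(name): name is "side" or "top" or "wrist"; returns a dict with "image" (420x560x3 uint8, red, green, blue), "range_z" (420x560 float32, m along the optical axis (not along the pixel's ray), 0 where there is no reading), "fx", "fy", "cx", "cy" (pixels), "k1" (the pictures are not rectified: a ray, as slopes to the right and down, at radius r is drawn at 1 + k1 r^2 times it, then the intrinsics apply), "pose" (4x4, takes a point from camera to world coordinates). Camera axes: x right, y down, z forward; pixel columns grow to the right and rows downward; lengths in m; the calibration is good to about 2 mm. A picture is of the moment at which its call begins.
A pose or a line that the arm cannot do raises robot.Unreachable and nothing moves.
- robot.job_done(): hands the job in; it is judged then, once.
The state is a dict: "t": time; "joint_pos": joint angles; "joint_vel": joint speeds; "joint_efforts": joint torques, N m; "tcp_pos": TCP position; "eef_rot": TCP orientation; "ft_force": force on the tool from outside, world axes, zero at the start; "moment": the same for the moment, N m; "finger_gap": opening from 0.0 (shut) to 1.0 (fully open); "grasp_force": force on a finger pad.
Only numpy, scipy, OpenCV 4.12 (cv2) and the standard library are available. Lean on these libraries where they do the work, as an engineer would, in place of code of your own. Each camera call takes 0.05 s, during which the arm holds its last target. There are 200 camera calls.

## Working session

There is one attempt and no reset: what is moved stays moved. The work goes in short steps, each a Python script; the robot and the scene stay as the last script left them, time stands still between calls to the robot, and variables do not carry over. Pictures are saved under pics/ and viewed, at most 10 in all, crops included, and the job is handed in when it is done.

```bash
ls; mkdir -p pics; cat > h.py <<'E'
import numpy as np, cv2
from station import robot
def shot(n,save=None):
    c=robot.read_camera(n)
    if save: cv2.imwrite('pics/'+save,c['image'][:,:,::-1])
    return c
def rays(c,uv):
    K=np.array([[c['fx'],0,c['cx']],[0,c['fy'],c['cy']],[0,0,1]])
    uv=np.asarray(uv,float).reshape(-1,1,2)
    p=cv2.undistortPoints(uv,K,np.array([c['k1'],0,0,0.])).reshape(-1,2)
    return np.c_[p,np.ones(len(p))]
def depthpts(c,uv):
    uv=np.asarray(uv).reshape(-1,2).astype(int); z=c['range_z'][uv[:,1],uv[:,0]]
    P=np.asarray(c['pose']); p=rays(c,uv)*z[:,None]
    return (p@P[:3,:3].T+P[:3,3])[z>0]
def plane(c,uv,h):
    P=np.asarray(c['pose']); d=rays(c,uv)@P[:3,:3].T
    return P[:3,3]+d*((h-P[2,3])/d[:,2])[:,None]
def allpts(c):
    v,u=np.mgrid[0:420,0:560]; uv=np.c_[u.ravel(),v.ravel()]
    z=c['range_z'].ravel(); P=np.asarray(c['pose'])
    p=(rays(c,uv)*z[:,None])@P[:3,:3].T+P[:3,3]; p[z<=0]=np.nan
    return p.reshape(420,560,3)
E
python3 - <<'E'
from h import *
o=robot.observe(); print(o['t'],o['tcp_pos'],o['eef_rot'],o['finger_gap'])
ims=[]
for n in('side','top'):
    c=shot(n,n+'0.png'); print(n,c['fx'],c['k1'],np.round(c['pose'],3).tolist(), (c['range_z']>0).mean())
E
```

```text
pics
0.0 [ 0.18918449 -0.59516073  0.23044727] [-1.79907111e+02  6.09687404e-03  1.76381395e+01] 1.0021256797948406
side 511.17267978191603 0.02626247081674517 [[-0.848, -0.35, 0.397, 0.014], [-0.529, 0.538, -0.657, 0.944], [0.016, -0.767, -0.641, 0.991], [0.0, 0.0, 0.0, 1.0]] 0.9961181972789116
top 403.4540854350063 0.035592860916934185 [[-0.028, -0.995, 0.091, 0.479], [-0.999, 0.03, 0.017, 0.034], [-0.02, -0.09, -0.996, 1.039], [0.0, 0.0, 0.0, 1.0]] 0.9957950680272109
```

View pics/top0.png

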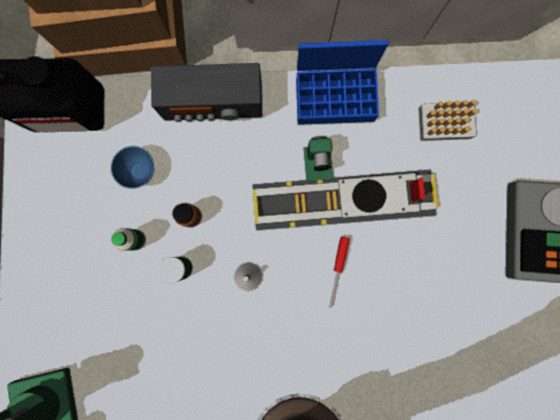

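View pics/side0.png

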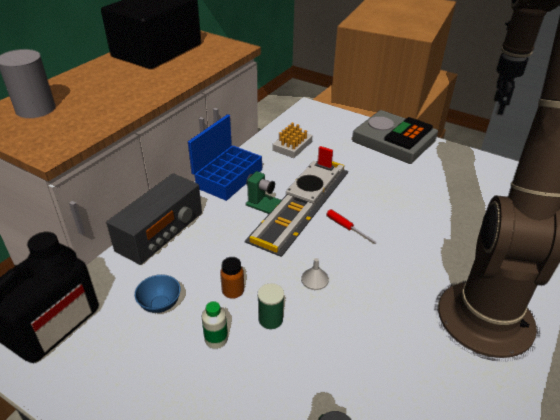

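The top view shows the bottle's green cap at (124,239), the amber jar at (186,214), the can at (172,269), the pad at (370,195), the handle at (417,188) and the side head at (320,157). In the side view the bottle is at (214,325), the pad at (310,183) and the handle at (325,157).

```bash
cat > m.py <<'E'
from h import *
def blob(mask,near,r=40):
    m=np.zeros_like(mask,np.uint8); cv2.circle(m,near,r,1,-1); m=(mask&(m>0)).astype(np.uint8)
    n,l,s,ce=cv2.connectedComponentsWithStats(m)
    i=1+np.argmax(s[1:,4]); return l==i,ce[i],s[i]
def green(im):
    h=cv2.cvtColor(im,cv2.COLOR_RGB2HSV); return (h[...,0]>50)&(h[...,0]<85)&(h[...,1]>140)&(h[...,2]>60)
def red(im):
    h=cv2.cvtColor(im,cv2.COLOR_RGB2HSV); return ((h[...,0]<8)|(h[...,0]>172))&(h[...,1]>150)&(h[...,2]>60)
def black(im): return im.max(2)<45
def tri(c1,u1,c2,u2):
    A=np.zeros((3,3));b=np.zeros(3);o=[]
    for c,u in((c1,u1),(c2,u2)):
        P=np.asarray(c['pose']); d=P[:3,:3]@rays(c,[u])[0]; d/=np.linalg.norm(d)
        M=np.eye(3)-np.outer(d,d);A+=M;b+=M@P[:3,3];o.append((M,P[:3,3]))
    x=np.linalg.solve(A,b); return x,[np.linalg.norm(M@(x-p)) for M,p in o]
E
python3 - <<'E'
from m import *
np.set_printoptions(precision=4,suppress=True)
T=shot('top');S=shot('side')
pT=allpts(T);pS=allpts(S)
for nm,f,a,b,r in(('cap',green,(124,239),(213,309),12),('pad',black,(370,195),(310,183),24),('handle',red,(417,188),(325,157),18)):
    m1,c1,s1=blob(f(T['image']),a,r);m2,c2,s2=blob(f(S['image']),b,r)
    print(nm,c1,s1,c2,s2,'tri',*tri(T,c1,S,c2))
    for p,m in((pT,m1),(pS,m2)):
        q=p[m]; print('  med',np.nanmedian(q,0),'z95',np.nanpercentile(q[:,2],[5,50,95]))
# height-sliced clouds
for nm,lo,hi,x,y in [('cap',.103,.135,None,None)]:
    pass
for nm,p in(('T',pT),('S',pS)):
    m=(p[...,2]>.05)&(p[...,2]<.14)&(p[...,0]>.15)&(p[...,0]<.8)&(p[...,1]<.7)&(p[...,1]>-.5)
    n,l,s,ce=cv2.connectedComponentsWithStats(m.astype(np.uint8))
    for i in range(1,n):
        if s[i,4]>25:
            q=p[l==i]; print(nm,s[i,4],'min',np.percentile(q,3,0),'max',np.percentile(q,97,0))
# rail direction: yellow marks in top
h=cv2.cvtColor(T['image'],cv2.COLOR_RGB2HSV)
m=(h[...,0]>18)&(h[...,0]<35)&(h[...,1]>140)&(h[...,2]>110)
n,l,s,ce=cv2.connectedComponentsWithStats(m.astype(np.uint8))
for i in range(1,n):
    if s[i,4]>5 and 240<ce[i][0]<450 and 160<ce[i][1]<240: print('yel',ce[i],s[i],plane(T,[ce[i]],.02)[0])
E
```

```text
cap [118.3659 238.4472] [112 233  13  12 123] [212.6149 308.6708] [206 302  14  15 161] tri [0.5109 0.4051 0.1105] [np.float64(8.472440138200376e-05), np.float64(8.472440138214784e-05)]
  med [0.5114 0.4024 0.1186] z95 [0.116  0.1186 0.1216]
  med [0.5072 0.4092 0.1172] z95 [0.106  0.1172 0.1204]
pad [368.7615 195.568 ] [353 180  33  32 801] [309.5845 182.8682] [297 176  26  15 296] tri [ 0.6009 -0.1887  0.0453] [np.float64(0.00010624239643896032), np.float64(0.0001062423964392276)]
  med [ 0.6004 -0.1877  0.0486] z95 [0.0457 0.0486 0.052 ]
  med [ 0.5988 -0.1859  0.0482] z95 [0.0452 0.0482 0.0513]
handle [417.1511 189.7302] [410 178  15  23 278] [324.9065 156.7154] [318 147  15  21 246] tri [ 0.6069 -0.295   0.0805] [np.float64(5.322391265471316e-05), np.float64(5.3223912654759196e-05)]
  med [ 0.6056 -0.2871  0.1021] z95 [0.0509 0.1021 0.1173]
  med [ 0.6035 -0.288   0.0854] z95 [0.054  0.0854 0.1138]
T 974 min [0.7914 0.49   0.0538] max [0.7988 0.6562 0.1372]
T 29 min [ 0.7731 -0.355   0.051 ] max [ 0.7829 -0.3443  0.0624]
T 28 min [ 0.7731 -0.3743  0.0532] max [ 0.7841 -0.3644  0
[... 1466 characters left out ...]
901 191.2376] [431 175   7  33 101] [ 0.6099 -0.3571  0.02  ]
yel [319.6923 181.    ] [318 180   5   3  13] [ 0.6452 -0.0722  0.02  ]
yel [288.8947 183.4211] [287 182   5   4  19] [0.6415 0.0063 0.02  ]
yel [255.5568 205.8068] [253 189   6  35  88] [0.5867 0.0927 0.02  ]
yel [334.4906 199.9245] [332 191   6  18  53] [ 0.5956 -0.1077  0.02  ]
yel [328.1731 200.4808] [327 192   4  18  52] [ 0.5947 -0.0917  0.02  ]
yel [296.7308 202.5769] [295 194   4  18  52] [ 0.5918 -0.012   0.02  ]
yel [303.0385 202.8846] [301 194   5  18  52] [ 0.5905 -0.028   0.02  ]
yel [323.3684 221.5263] [321 220   6   4  19] [ 0.5417 -0.0775  0.02  ]
yel [292.0909 223.9091] [290 222   5   5  22] [0.5379 0.0015 0.02  ]
```

```bash
python3 - <<'E'
from m import *
np.set_printoptions(precision=4,suppress=True)
for yaw in(90,-90,93,-87):
    print(yaw,robot.inverse_kinematics([.5105,.404,.30],[180,0,yaw]),robot.inverse_kinematics([.6,-.187,.12],[180,0,yaw]))
y=min((90,-90),key=lambda y:(lambda q:9e9 if q is None else abs(q[6]))(robot.inverse_kinematics([.5105,.404,.30],[180,0,y])))
print(y)
robot.move_to([.5105,.404,.30],[180,0,y])
W=shot('wrist','w1.png');p=allpts(W);o=robot.observe();print(o['t'],o['tcp_pos'],o['eef_rot']);print(np.round(W['pose'],3).tolist())
d=np.hypot(p[...,0]-.5105,p[...,1]-.404)<.06
for lo,hi in((.112,.13),(.04,.09)):
    q=p[d&(p[...,2]>lo)&(p[...,2]<hi)]
    if len(q): print(lo,len(q),np.percentile(q,[2,50,98],axis=0))
E
```

```text
90 [ -7.9102  33.7238 -56.2072  79.4819  27.8268  81.2702 -63.6681] [ 34.6507  33.7447 -31.1466  95.7649  20.232   56.1834  -3.6218]
-90 [ -2.1453  40.3569 -70.9652  79.1025  37.8336  86.3696 109.398 ] [   7.8465   30.1225    7.0634   97.774    -4.4686   52.377  -163.3048]
93 [ -7.8855  33.7439 -56.2603  79.4802  27.8603  81.2848 -60.6918] [ 35.0839  33.8968 -31.8034  95.7336  20.6823  56.3223  -0.9753]
-87 [ -2.1453  40.3569 -70.9652  79.1025  37.8336  86.3696 112.398 ] [   8.2827   30.106     6.452    97.7413   -4.0807   52.3808 -160.6362]
90
3.9083 [0.5111 0.4034 0.2999] [179.997    0.0158  89.9298]
[[1.0, -0.001, -0.001, 0.51], [-0.001, -0.96, -0.279, 0.474], [-0.001, 0.279, -0.96, 0.442], [0.0, 0.0, 0.0, 1.0]]
0.112 809 [[0.4963 0.3913 0.1151]
 [0.5099 0.4055 0.118 ]
 [0.5245 0.4192 0.1195]]
0.04 303 [[0.4846 0.3862 0.0442]
 [0.5099 0.4278 0.0755]
 [0.5362 0.4316 0.0899]]
```

View pics/w1.png

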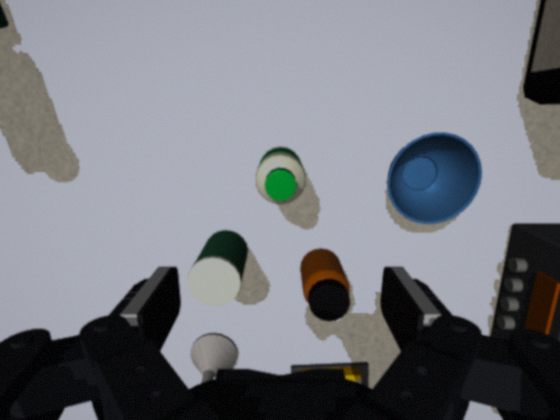

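The wrist view shows the cap at (281,185), 118 mm high, with centre about (0.510, 0.405). The can (217,270) and the amber jar (325,285) are clear of the fingers. I'll grasp, then look at the pallet from a side offset.

```bash
python3 - <<'E'
from m import *
np.set_printoptions(precision=4,suppress=True)
robot.movel([.5103,.405,.15],[180,0,90],vel=.2)
robot.movel([.5103,.405,.055],[180,0,90],vel=.1)
robot.command_gripper(0.3,grasp_force=40)
o=robot.observe();print(o['t'],o['tcp_pos'],o['finger_gap'],o['grasp_force'],o['ft_force'])
robot.movel([.5103,.405,.30],vel=.15)
o=robot.observe();print(o['t'],o['finger_gap'],o['grasp_force'],o['ft_force'])
robot.move_to([.49,-.19,.30],[180,0,93])
W=shot('wrist','w2.png');p=allpts(W);o=robot.observe();print(o['t'],o['tcp_pos'],o['eef_rot'],o['ft_force'])
d=(abs(p[...,0]-.6)<.06)&(abs(p[...,1]+.187)<.07)
m=d&black(W['image'])&(abs(p[...,2]-.048)<.006)
q=p[m];print('pad',m.sum(),np.percentile(q,[1,50,99],axis=0),q.mean(0))
mm=m.astype(np.uint8);cs,_=cv2.findContours(mm,0,2);k=max(cs,key=cv2.contourArea);e=cv2.fitEllipse(cv2.convexHull(k));print('ell',e,plane(W,[e[0]],.048))
r=red(W['image']);q=p[r&(abs(p[...,0]-.606)<.05)&(abs(p[...,1]+.288)<.05)];
if len(q): print('handle',len(q),np.percentile(q,[2,50,98],axis=0)); t=q[q[:,2]>.111]; print(len(t),t.mean(0) if len(t) else '', np.percentile(t,[3,97],axis=0) if len(t) else '')
E
```

```text
6.3167 [0.5107 0.4053 0.0558] 0.61657076895915 41.803491830360144 [0.668  0.138  5.4765]
8.1 0.6190668192824557 42.22585262032226 [ 0.3458 -0.1118 -1.9085]
10.2833 [ 0.4905 -0.189   0.3002] [179.9744  -0.0106  93.0989] [-0.0174 -0.4402 -1.7435]
pad 3572 [[ 0.5622 -0.2242  0.046 ]
 [ 0.5998 -0.186   0.0479]
 [ 0.6372 -0.1499  0.0497]] [ 0.5998 -0.1863  0.0479]
ell ((373.9781799316406, 176.9720916748047), (64.68331146240234, 70.17021942138672), 54.609474182128906) [[ 0.5997 -0.186   0.048 ]]
handle 777 [[ 0.5936 -0.2949  0.0508]
 [ 0.6139 -0.2864  0.0885]
 [ 0.6264 -0.2852  0.1155]]
194 [ 0.6168 -0.2899  0.1141] [[ 0.6064 -0.2963  0.1113]
 [ 0.6263 -0.2855  0.116 ]]
```

View pics/w2.png

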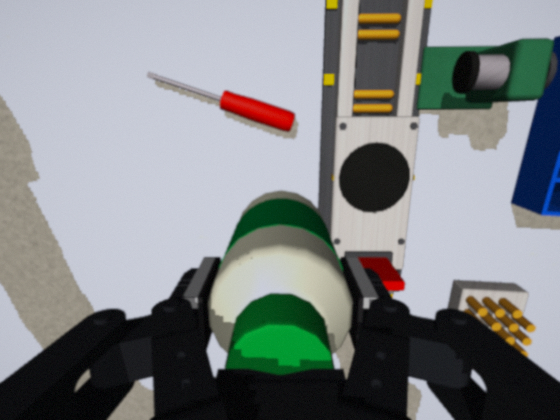

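The wrist view shows the bottle held upright at the bottom centre, the pad at (374,177) which gives (0.600, -0.186, 0.048), and the handle at (385,273). The pad-to-handle distance comes out at 105 mm, as given. Placing next.

```bash
python3 - <<'E'
from m import *
np.set_printoptions(precision=4,suppress=True)
X,Y=.5998,-.1862
robot.movel([X,Y,.30],[180,0,93],vel=.15)
robot.movel([X,Y,.115],[180,0,93],vel=.12)
robot.hold(.3);f0=robot.observe()['ft_force'][2]
z=.108
while z>.100:
    robot.movel([X,Y,z],[180,0,93],vel=.02)
    o=robot.observe();df=o['ft_force'][2]-f0
    if df>1.5: break
    z-=.0007
print(o['t'],z,o['tcp_pos'],df,o['ft_force'])
E
```

```text
15.4083 0.10309999999999996 [ 0.6    -0.1862  0.1038] 5.964312723068738 [-1.4671 -1.1354  4.2137]
```

```bash
python3 - <<'E'
from m import *
np.set_printoptions(precision=4,suppress=True)
X,Y=.5998,-.1862
robot.command_gripper(1.0); robot.hold(.2)
o=robot.observe();print(o['t'],o['finger_gap'],o['ft_force'])
robot.movel([X,Y,.20],vel=.08)
robot.movel([X,Y,.31],vel=.2)
W=shot('wrist','w3.png');T=shot('top');p=allpts(W)
d=np.hypot(p[...,0]-X,p[...,1]-Y)<.05
q=p[d&(p[...,2]>.158)];print(len(q),np.percentile(q,[2,50,98],axis=0))
r=red(W['image']);q=p[r&(abs(p[...,0]-.606)<.05)&(abs(p[...,1]+.288)<.05)];print('handle',np.percentile(q,[2,50,98],axis=0))
for c in(T,):
    m,ce,s=blob(red(c['image']),(417,188),18);print(ce,s)
print(robot.observe()['t'])
E
```

```text
16.0417 0.9973503274647316 [-0.6768 -0.0174 -0.933 ]
29494 [[ 0.5522 -0.194   0.1661]
 [ 0.5999 -0.1742  0.3882]
 [ 0.6459 -0.1667  0.403 ]]
handle [[ 0.5836 -0.2963  0.0518]
 [ 0.6054 -0.2872  0.0974]
 [ 0.6275 -0.2854  0.1158]]
[415. 197.] [415 197   1   1   1]
18.2
```

View pics/w3.png

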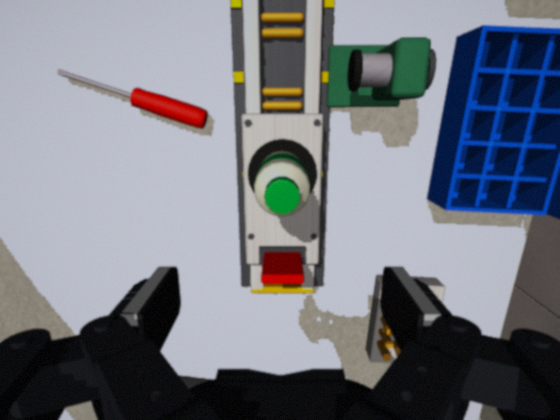

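The wrist view shows the bottle standing centred on the pad (cap at (282,196)). The handle at (282,268) hasn't moved, and the station marks are at (238,77) and (324,77). Next I'll measure the station and make contact behind the handle.

```bash
python3 - <<'E'
from m import *
np.set_printoptions(precision=4,suppress=True)
W=shot('wrist');p=allpts(W)
h=cv2.cvtColor(W['image'],cv2.COLOR_RGB2HSV)
m=((h[...,0]>18)&(h[...,0]<35)&(h[...,1]>140)&(h[...,2]>110)).astype(np.uint8)
a=[]
for u in((238,77),(324,77)):
    b,ce,s=blob(m>0,u,12); q=np.nanmedian(p[b],0); a.append(q); print(ce,s[4],q)
st=(a[0]+a[1])/2; d=a[1]-a[0]; yaw=np.arctan2(d[1],d[0]); print('st',st,'yaw',np.degrees(yaw))
ax=np.array([-np.sin(yaw),np.cos(yaw)]); pad=np.array([.5998,-.1862]); print('dist',(st[:2]-pad)@ax, 'lateral',(st[:2]-pad)@[ax[1],-ax[0]])
green_=p[(np.hypot(p[...,0]-.5998,p[...,1]+.1862)<.04)&(abs(p[...,2]-.166)<.004)]; print('cap',len(green_),green_.mean(0))
ax=np.array([-np.sin(np.radians(2.95)),np.cos(np.radians(2.95))])
H=pad-ax*.105; print('H',H)
s=H-ax*.05
robot.command_gripper(0.0)
robot.movel([*(s),.25],[180,0,93],vel=.25)
robot.movel([*s,.092],[180,0,93],vel=.15)
robot.hold(.3);f0=np.array(robot.observe()['ft_force'])[:2]@ax
t=-.035
while t<0.0:
    robot.movel([*(H+ax*t),.092],[180,0,93],vel=.03); o=robot.observe(); f=np.array(o['ft_force'])[:2]@ax-f0
    if f<-.6: break
    t+=.002
print(o['t'],t,f,o['tcp_pos'],(np.array(o['tcp_pos'])[:2]-H)@ax, f0)
E
```

```text
[238.844  76.578] 109 [ 0.5414 -0.0779  0.0098]
[325.0253  76.4304] 79 [ 0.6454 -0.0721  0.0095]
st [ 0.5934 -0.075   0.0097] yaw 3.2113395582820408
dist 0.11135161759782701 lateral -0.00017741994924597404
cap 1010 [ 0.5997 -0.1859  0.1659]
H [ 0.6052 -0.2911]
21.9833 -0.035 -1.6536430805474895 [ 0.607  -0.3261  0.092 ] -0.03505740094137677 0.7486448479210308
```

```bash
python3 - <<'E'
from m import *
np.set_printoptions(precision=4,suppress=True)
yaw=np.radians(3.0);ax=np.array([-np.sin(yaw),np.cos(yaw)]);H=np.array([.6052,-.2911])
robot.hold(.2);o=robot.observe();print(o['ft_force'])
robot.movel([*(H+ax*.068),.092],[180,0,93],vel=.04)
o=robot.observe();print(o['t'],o['ft_force'],(np.array(o['tcp_pos'])[:2]-H)@ax)
S=shot('side','s4.png');T=shot('top');W=shot('wrist','w4.png')
for n,c in(('S',S),('W',W)):
    p=allpts(c); q=p[red(c['image'])&(abs(p[...,0]-.6)<.05)&(p[...,2]>.05)&(p[...,2]<.125)&(p[...,1]>-.32)&(p[...,1]<-.1)]
    if len(q): print(n,'handle along',np.percentile((q[:,:2]-H)@ax,[2,50,98]))
    q=p[(p[...,2]>.155)&(p[...,2]<.172)&green(c['image'])&(abs(p[...,0]-.6)<.05)]
    if len(q): print(n,'cap',len(q),q.mean(0),np.percentile((q[:,:2]-H)@ax,[2,98]))
E
```

```text
[ 0.866  -0.4692  0.6962]
24.9083 [-0.0813 -0.9644  0.5085] 0.06794565709318807
S handle along [0.0807 0.0897 0.0956]
S cap 73 [ 0.5924 -0.0949  0.1637] [0.1809 0.21  ]
W handle along [0.0806 0.0906 0.0913]
```

View pics/w4.png

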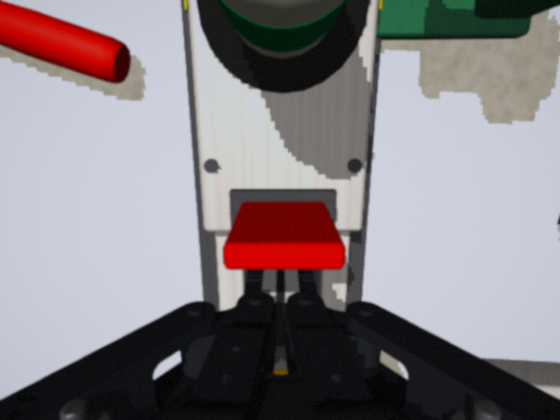

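View pics/s4.png

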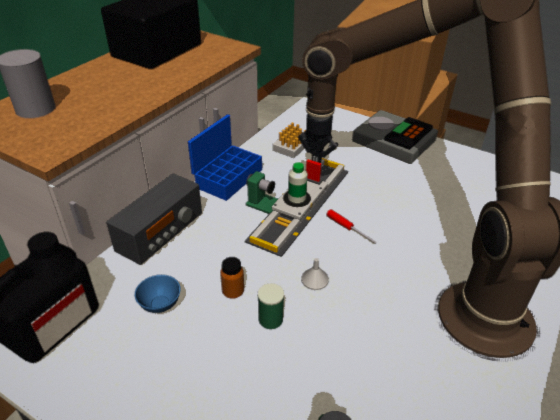

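The wrist and side views show the handle at (283,250) against the fingers and the bottle upright on the pad. The pallet has moved 85 mm of 111 mm. I'll push slowly over the crest.

```bash
python3 - <<'E'
from m import *
np.set_printoptions(precision=4,suppress=True)
yaw=np.radians(3.0);ax=np.array([-np.sin(yaw),np.cos(yaw)]);H=np.array([.6052,-.2911])
t=.078;pk=0;L=[]
robot.movel([*(H+ax*t),.092],[180,0,93],vel=.03)
while t<.0915:
    t+=.001
    robot.movel([*(H+ax*t),.092],[180,0,93],vel=.02); o=robot.observe()
    f=-np.array(o['ft_force'])[:2]@ax; L.append((round(t,4),round(f,2))); pk=max(pk,f)
    if pk>3 and f<.3*pk: break
print(L,o['t'],(np.array(o['tcp_pos'])[:2]-H)@ax)
robot.hold(.3)
for n in('side','wrist'):
    c=shot(n); p=allpts(c); q=p[red(c['image'])&(abs(p[...,0]-.6)<.05)&(p[...,2]>.05)&(p[...,2]<.125)&(p[...,1]>-.32)&(p[...,1]<-.1)]
    print(n,'handle along',np.percentile((q[:,:2]-H)@ax,[2,50,98]))
E
```

```text
[(0.079, np.float64(3.92)), (0.08, np.float64(5.38)), (0.081, np.float64(4.67)), (0.082, np.float64(5.45)), (0.083, np.float64(3.95)), (0.084, np.float64(2.52)), (0.085, np.float64(-0.26))] 27.2917 0.08599050821368222
side handle along [0.0974 0.1081 0.1136]
wrist handle along [0.0988 0.1087 0.1093]
```

```bash
python3 - <<'E'
from m import *
np.set_printoptions(precision=4,suppress=True)
yaw=np.radians(3.0);ax=np.array([-np.sin(yaw),np.cos(yaw)]);H=np.array([.6052,-.2911])
t=.085
def hd():
    c=shot('wrist'); p=allpts(c); q=p[red(c['image'])&(abs(p[...,0]-.6)<.05)&(p[...,2]>.05)&(p[...,2]<.125)&(p[...,1]>-.32)&(p[...,1]<-.1)]
    return np.percentile((q[:,:2]-H)@ax,98)
while t<.0905:
    t+=.001
    robot.movel([*(H+ax*t),.092],[180,0,93],vel=.02); robot.hold(.15);o=robot.observe()
    x=hd(); g=x-(np.array(o['tcp_pos'])[:2]-H)@ax
    print(round(t,4),-np.array(o['ft_force'])[:2]@ax,x,g)
    if g>.0265: break
print(o['t'])
E
```

```text
0.086 0.5136029896496916 0.1097421264651889 0.023706064752753553
0.087 -0.18510061966177552 0.11074219420025187 0.02368899161084595
0.088 0.7490901267684815 0.1120149565259858 0.023964514623054226
0.089 -0.12024282291721596 0.11713784235800512 0.02811868609404375
29.4417
```

It snapped in: the handle moved ahead of the fingers and is now 111 mm from its start, as measured for the station. I'll retreat and verify.

```bash
python3 - <<'E'
from m import *
np.set_printoptions(precision=4,suppress=True)
yaw=np.radians(3.0);ax=np.array([-np.sin(yaw),np.cos(yaw)]);H=np.array([.6052,-.2911])
robot.movel([*(H+ax*.04),.092],[180,0,93],vel=.1)
robot.movel([*(H-ax*.03),.28],[180,0,93],vel=.2)
robot.hold(.5)
W=shot('wrist','w5.png');T=shot('top');S=shot('side','s5.png')
for n,c in(('S',S),('W',W),('T',T)):
    p=allpts(c); q=p[red(c['image'])&(abs(p[...,0]-.6)<.05)&(p[...,2]>.05)&(p[...,2]<.125)&(p[...,1]>-.32)&(p[...,1]<-.1)]
    if len(q): print(n,'handle',np.percentile((q[:,:2]-H)@ax,[2,98]))
    q=p[(p[...,2]>.16)&(p[...,2]<.172)&green(c['image'])&(abs(p[...,0]-.6)<.05)]
    if len(q): print(n,'cap',len(q),q.mean(0))
print(robot.observe()['t'],robot.observe()['ft_force'])
E
```

```text
S handle [0.1093 0.1215]
S cap 61 [ 0.5917 -0.0701  0.1655]
W handle [0.1055 0.1159]
T handle [0.1055 0.1169]
T cap 134 [ 0.5938 -0.0741  0.1669]
31.9333 [ 0.0949 -0.0242 -0.0996]
```

View pics/w5.png

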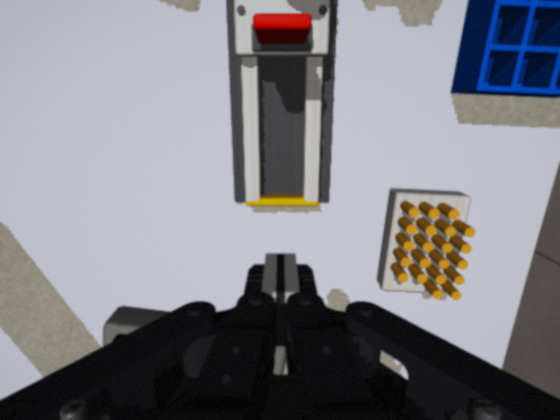

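View pics/s5.png

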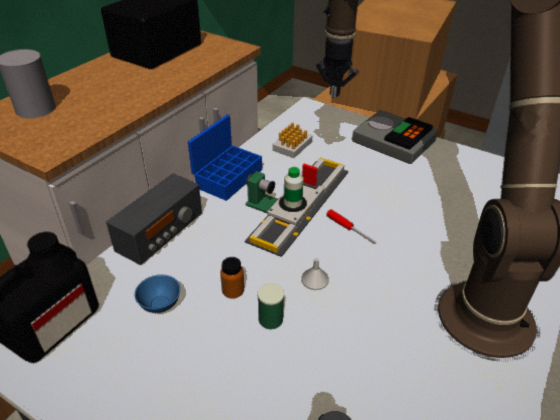

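The views show the bottle upright at (293,185) with its cap at (0.594, -0.074), against the station at (0.5934, -0.075). The handle is free and the other objects are where they were.

```bash
python3 -c "
from station import robot
print(robot.job_done())"
```

```text
the job is handed in; nothing more can be done
None
```

The bottle stands upright in the middle of the pad, the pallet is clicked into the first station with its handle free, the other objects look undisturbed, and the job is handed in at about 32 s.

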